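# Index the probe carousel to the next hole

## Task

The thermometer-probe carousel on the bench is locked in one of its holes by a red spring plunger. Press the plunger in to free the carousel, push it round clockwise (seen from above) to the very next hole, and leave the plunger sprung fully up again so that the carousel is locked there. The steel sleeves must stay in their sockets on the carousel, and the hand-held meter and the cardboard box stay where they are.

Things in the scene. Friction and masses are not known exactly. Their poses are not given: they have to be found in the camera images.
- axis (a point): The carousel's vertical turning axis at the top face of its fixed aluminium base (a disc 270 mm across, 50 mm high, fixed to the bench). The base's top carries 8 dark holes, 45 degrees apart, on a circle of radius 110 mm, joined by a narrow dark circular slot. On the base turns a blue turntable, 170 mm across, top 75 mm above the bench, with a 50 mm wide blue arm reaching out over the circle of holes.
- cap_top (a point): Centre of the top face of the red plunger cap on the blue arm (36 mm across, 10 mm thick), 110 mm from the axis. It stands 107 mm above the bench when up and moves 12 mm straight down when pressed in. The plunger stands over the hole that the carousel is locked in and travels with the turntable.
- push_plate (a point): Middle of the top edge of the yellow upright push plate on the arm, on the face that looks to the plunger. The plate is 44 mm wide (radially), 8 mm thick, reaches from the arm's top (75 mm above the bench) to 130 mm, and its face is 26 mm from the plunger's centre line, on the clockwise side of the cap: a finger standing on the cap can push clockwise against it.
- next_hole (a point): Centre of the next hole, on the top face of the fixed base (50 mm above the bench), 45 degrees clockwise from the plunger's first place. It does not move. The plunger must end straight above it.
- plunger (a joint): Plunger travel: 0 fully up (locked in a hole), 0.012 m fully pressed in. A spring pushes it up with about 3.5 N at the top and 8 N fully pressed. Pressed in fully (beyond about 0.011), the ball on its stem is below the base's plate and the turntable turns; let go between holes, it stays held down at about 0.0105 by the plate and springs up by itself over the next hole (within about 2 degrees), where it stops further turning.
- turntable (a joint): Angle of the turntable: 0 at the start (locked in the first hole), growing clockwise seen from above; the next hole is at 0.785 rad (45 degrees). When free it turns with about 1 to 2 N at the plate and stays where it is left; locked it has about 1 degree of play.
- sleeve_a_center (a point): Centre of a loose steel probe sleeve (22 mm across, 68 mm tall) standing in a black socket 22 mm high on the turntable, 58 mm from the axis; its top is 145 mm above the bench. Stays in its socket and rides along.
- sleeve_b_center (a point): Centre of the second steel sleeve, the same, in another socket. A third socket is empty.
- meter: Loose grey hand-held meter lying on the bench, 170 x 85 x 34 mm; origin at the centre of its underside. To be left alone.
- carton: Loose open cardboard box on the bench, 150 x 120 x 90 mm, with pieces of card standing out to 115 mm; origin at the centre of its underside. To be left alone.
Mind the look-alikes: they are no part of the job. What is shaped like the part that bears sleeve_b_center but green is not meant.

How it is judged:
By the outcome, as a careful person would: the job done as asked, in the order asked, and still so for the second after the job is handed in, with the robot touching nothing.
It also fails if it takes over 42 s, if anything falls off the work surface, if the arm or the gripper's body presses on something with over 40 N, if the wrist force passes 120 N, or if a joint passes its speed limit or range.

## Robot

A 7-joint arm with a two-finger parallel gripper is mounted at the origin on the work surface. World frame = base frame: x ahead of the robot, y to its left, z up, the work surface at z = 0. Lengths are in m, angles in rad, forces in N, time in s.
With the tool pointing down it reaches from about 0.4 to 0.85 m from the base axis. Payload 4.5 kg.
Tool frame: the origin (TCP) lies on the centre line of the jaws, within the pads' length; the fingertips stand r.tip_extent ahead of it and the grasp point (between the pads) is the TCP (r.tip_extent is the distance from the TCP to the fingertips, in m); z points along the fingers, y is the line along which they close (so a half turn about z gives the same grasp; the last joint's range is limited). The gripper opens to 88 mm and grips with 3 to 60 N. Pads are 18 mm wide; open, the fingers measure 123 mm over their backs; the gripper's body (75 mm by 187 mm) begins 45 mm behind the grasp point.
Start: joints at [-1.135, 0.689, -0.195, 1.565, 0.157, 0.902, -0.215], TCP at [0.244, 0.575, 0.258] pointing down, gripper open.
Joint ranges: [-3.01, 3.01], [-0.46, 2.08], [-1.47, 1.51], [0.13, 2.56], [-1, 4.14], [0.04, 2.09], [-2.66, 2.66]. Speed limits (rad/s): [2.57, 2.57, 3.14, 3.14, 3.14, 3.14, 3.14].

## Interface

Orientations are given as a unit quaternion [x, y, z, w].
In Python, from plant import sensors, vision, finish_job, r gives the robot as it stands. The module is installed in compiled form; this text tells all that it offers.
- The arm moves only by the tool step_arm, never from a script. Its argument "steps" is a list of rows, each a list of 2 entries, a list of its own where there are three numbers: the shift along the tool's x, y, z in cm, then the turn, a rotation vector about the tool's x, y, z in degrees. A call has 1 to 12 rows; each row shifts and turns the commanded pose from where the row before left it, along the tool's axes as they then stand; what a row does not reach is not made up. A row lasts 1/8 s, in which the tool goes at most 62.5 mm and 10.7 degrees, less where a joint would pass 70% of its speed; a pose out of reach is approached as far as the arm can. A call with a gripper value outside its range is refused whole. "claw" is the opening, from -1 (shut) to 1 (fully open), set as the call begins (left out, the last holds). The fingers move at their own pace and stop on an object; "grip_force" is the grip in N (left out, the last holds). Time passes only in rows, so rows that do not move let the fingers close. It gives the time, the measured TCP pose, the force, the opening and the grip force at its end, in the units of the state.
- sensors.get_state(): the state, without advancing time (a new reading comes with each control period).
- vision.snapshot(name): name is "side" or "top"; returns a dict with "img" (420x560x3 uint8, red, green, blue), "fx", "fy", "cx", "cy" (pixels), "k1" (the pictures are not rectified: a ray, as slopes to the right and down, at radius r is drawn at 1 + k1 r^2 times it, then the intrinsics apply), "position" and "rotation" of the camera in the world. Camera axes: x right, y down, z forward; pixel columns grow to the right and rows downward; lengths in m; the calibration is good to about 2 mm. A picture is of the moment at which its call begins. There is no depth.
- finish_job(): hands the job in; it is judged then, once.
The state is a dict: "clock": time; "q": joint angles; "qd": joint speeds; "joint_torque": joint torques, N m; "tool_pos": TCP position; "eef_rot": TCP orientation; "contact_force": force on the tool from outside, world axes, zero at the start; "moment": the same for the moment, N m; "opening": opening from 0.0 (shut) to 1.0 (fully open); "finger_force": force on a finger pad.
Only numpy, scipy, OpenCV 4.12 (cv2) and the standard library are available. Lean on these libraries where they do the work, as an engineer would, in place of code of your own. Each camera call takes 0.05 s, during which the arm holds its last target. There are 200 camera calls.

## Working session

There is one attempt and no reset: what is moved stays moved. The work goes in short steps, Python scripts to look and compute and a tool call to move; the robot and the scene stay as the last step left them, time stands still between calls to the robot, and variables do not carry over. Pictures are saved under pics/ and viewed, at most 10 in all, crops included, and the job is handed in when it is done.

Besides the shell and the picture viewer there is one more tool, called after "Call:" as a command line: name --argument value ..., lists and objects as JSON in quotes. step_arm: Moves the arm, as the interface text tells. Its arguments: {"type":"object","properties":{"steps":{"type":"array"},"claw":{"type":"number"},"grip_force":{"type":"number"}},"required":["steps"]}

```bash
mkdir -p pics
cat > h.py <<'E'
import numpy as np, cv2
from plant import sensors, vision, finish_job, r
def snap(n,f):
    s=vision.snapshot(n); cv2.imwrite('pics/'+f,s['img'][:,:,::-1]); np.save('pics/'+n+'.npy',s,allow_pickle=True); return s
def load(n): return np.load('pics/'+n+'.npy',allow_pickle=True).item()
def ray(s,u,v):
    K=np.array([[s['fx'],0,s['cx']],[0,s['fy'],s['cy']],[0,0,1.]])
    p=cv2.undistortPoints(np.array([[[u,v]]],float),K,np.array([s['k1'],0,0,0.]))[0,0]
    return np.array(s['position']),np.array(s['rotation'])@np.array([p[0],p[1],1])
def at(s,u,v,z):
    o,d=ray(s,u,v); return o+d*(z-o[2])/d[2]
def pix(s,P):
    R=np.array(s['rotation']);c=R.T@(np.array(P)-np.array(s['position']));a=c[:2]/c[2];a=a*(1+s['k1']*(a@a))
    return a[0]*s['fx']+s['cx'],a[1]*s['fy']+s['cy']
E
python3 - <<'E'
from h import *
for n in('top','side'):
    s=snap(n,n+'1.png'); print(n,s['position'],s['rotation'],s['fx'],s['k1'])
t=sensors.get_state();print(t['clock'],t['tool_pos'],t['eef_rot'],t['opening'],r.tip_extent)
E
```

```text
top [ 0.44468939 -0.02966116  1.17869041] [ 0.71605008 -0.69686808  0.02534499 -0.03169846] 457.57894814493676 -0.02439761500920333
side [ 0.01797079 -0.92018558  1.06912719] [ 0.88790832 -0.22765748  0.09911412 -0.38725608] 535.4470583353818 0.008190690588033732
0.1 [0.24422418 0.57472336 0.256993  ] [ 1.99473308e-01  9.79902908e-01 -8.25853779e-04 -9.47047732e-05] 1.002204229711627 0.019
```

View pics/top1.png

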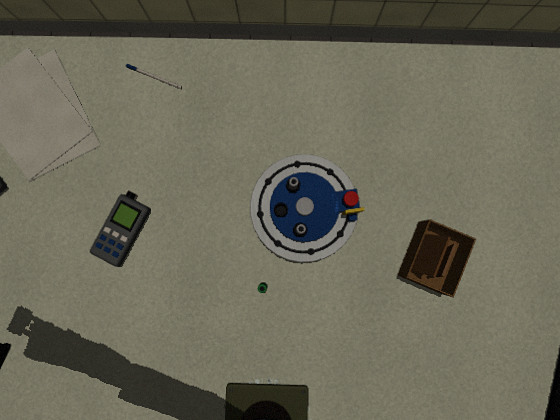

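View pics/side1.png

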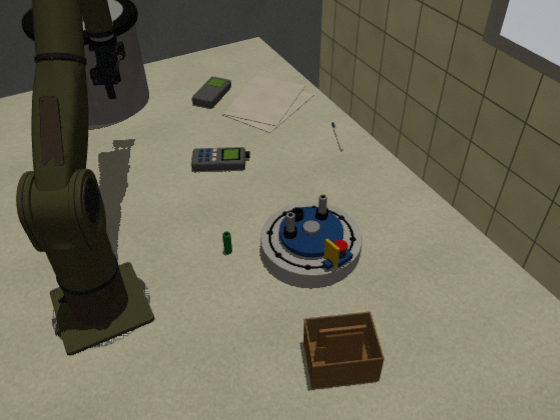

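The top view shows the carousel centred near (305,207), the red cap at (351,198), the yellow plate at (352,211), which is the clockwise side, and steel sleeves at (293,183) and (301,229). The next hole is near (340,234). The box is at (437,258) and the meter at (121,229). The green sleeve at (262,287) is the look-alike standing on the bench. The second meter, at the far left, isn't part of the job either.

```bash
python3 - <<'E'
s=open('h.py').read()
s=s.replace("import numpy as np, cv2","import numpy as np, cv2\nfrom scipy.spatial.transform import Rotation as Ro").replace("np.array(s['rotation'])","Ro.from_quat(s['rotation']).as_matrix()")
open('h.py','w').write(s)
E
python3 - <<'E'
from h import *
s=load('top'); i=s['img'].astype(int)
m=(i[...,0]>120)&(i[...,1]<60)&(i[...,2]<60)
v,u=np.nonzero(m); print(len(u),u.mean(),v.mean(),u.min(),u.max(),v.min(),v.max())
cap=at(s,u.mean(),v.mean(),.107)
# base ellipse: bright ring
h=i.min(2)>135; h[:150]=0;h[270:]=0;h[:,:240]=0;h[:,365:]=0
v,u=np.nonzero(h); P=np.array([at(s,a,b,.05)[:2] for a,b in zip(u,v)])
hull=cv2.convexHull(P.astype(np.float32)); (cx,cy),rad=cv2.minEnclosingCircle(hull)
print('axis',cx,cy,rad,'cap',cap, np.hypot(cap[0]-cx,cap[1]-cy), np.degrees(np.arctan2(cap[1]-cy,cap[0]-cx)))
# side
t=load('side'); j=t['img'].astype(int)
m=(j[...,0]>120)&(j[...,1]<60)&(j[...,2]<60);v,u=np.nonzero(m); print('side cap',at(t,u.mean(),v.mean(),.105),len(u))
a=cv2.resize(s['img'][145:270,240:375],None,fx=4.4,fy=4.4,interpolation=3)
cv2.imwrite('pics/c1.png',a[:,:,::-1])
E
```

```text
17 348.47058823529414 200.1764705882353 345 354 192 204
axis 0.5388627052307129 -0.07359599322080612 0.12665101885795593 cap [ 0.56065734 -0.18328215  0.107     ] 0.11183049660064226 -78.76170702205081
side cap [ 0.57014363 -0.18590342  0.105     ] 89
```

View pics/c1.png

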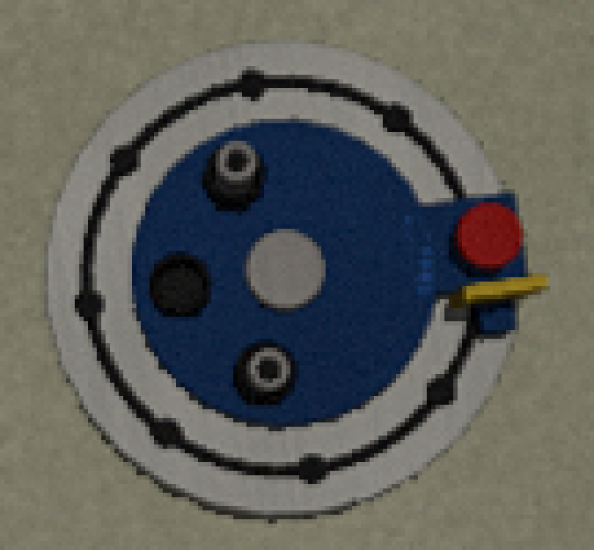

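The crop confirms the red cap on the blue arm at crop (488,237), which is full-image (351,199). The yellow plate is just clockwise of it and the next hole is at crop (441,391). I'll fit the circle of holes.

```bash
cat > m.py <<'E'
from h import *
from scipy.optimize import least_squares
s=load('top')
f=lambda p:((p[0]+.5)/4.4-.5+240,(p[1]+.5)/4.4-.5+145)
H=np.array([at(s,*f(p),.05)[:2] for p in [(441,391),(312,468),(167,432),(88,303),(124,159),(251,84),(397,118)]])
k=np.arange(1,8)*np.pi/4
mod=lambda x:np.c_[x[0]+.11*np.cos(x[2]-k),x[1]+.11*np.sin(x[2]-k)]
o=least_squares(lambda x:(mod(x)-H).ravel(),[.54,-.073,-1.4]);ax=o.x
E
python3 - <<'E'
from m import *
print(ax,np.degrees(ax[2]),np.abs(o.fun).max())
e=lambda a,R=.11:ax[:2]+R*np.array([np.cos(a),np.sin(a)])
cap=e(ax[2]);print('cap',cap,'img',at(s,*f((488,237)),.107),'next',e(ax[2]-np.pi/4))
st=sensors.get_state();Rm=Ro.from_quat(st['eef_rot']).as_matrix();print(Rm)
yaw=np.degrees(np.arctan2(Rm[1,1],Rm[0,1]));want=np.degrees(ax[2])+180
print('yaw',yaw,want,'toolz turn',yaw-want)
tan=np.array([np.sin(ax[2]),-np.cos(ax[2])])
goal=np.r_[cap+.010*tan,0.150+r.tip_extent]
print('goal',goal,'shift cm tool',Rm.T@(goal-st['tool_pos'])*100)
E
```

```text
[ 0.54704188 -0.080867   -1.39254562] -79.78698658168379 0.0006187155136409897
cap [ 0.56654579 -0.18912409] img [ 0.5648065  -0.18805012  0.107     ] next [ 0.4842839  -0.17120767]
[[-9.20420780e-01  3.90928794e-01 -5.15074537e-04]
 [ 3.90929106e-01  9.20419434e-01 -1.58073089e-03]
 [-1.43868606e-04 -1.65629519e-03 -9.99998618e-01]]
yaw 66.98766262517054 100.21301341831621 toolz turn -33.225350793145665
goal [ 0.55670423 -0.19089717  0.169     ] shift cm tool [-58.69038232 -58.2388827    8.90421663]
```

Call:
step_arm --steps '[[[-4, -4, 0], [0, 0, 0]], [[-4, -4, 0], [0, 0, 0]], [[-4, -4, 0], [0, 0, 0]], [[-4, -4, 0], [0, 0, 0]], [[-4, -4, 0], [0, 0, 0]], [[-4, -4, 0], [0, 0, 0]], [[-4, -4, 0], [0, 0, 0]], [[-4, -4, 0], [0, 0, 0]], [[-4, -4, 0], [0, 0, 0]], [[-4, -4, 0], [0, 0, 0]], [[-4, -4, 0], [0, 0, 0]], [[-4, -4, 0], [0, 0, 0]]]' --claw -1

```text
clock: 1.6
tool_pos: [0.4989, -0.056, 0.2576]
eef_rot: [0.2, 0.98, 0.0, -0.0]
contact_force: [1.3, 0.2, -0.7]
opening: 0.004
finger_force: 0.0
```

Call:
step_arm --steps '[[[-3, -3, 0], [0, 0, 0]], [[-3, -3, 0], [0, 0, 0]], [[-3, -3, 0], [0, 0, 0]], [[0, 0, 0], [0, 0, -8]], [[0, 0, 0], [0, 0, -8]], [[0, 0, 0], [0, 0, -8]], [[0, 0, 0], [0, 0, -8]], [[0, 0, 0], [0, 0, 0]]]'

```text
clock: 2.6
tool_pos: [0.5458, -0.1724, 0.2573]
eef_rot: [-0.077, 0.997, 0.0, -0.0]
contact_force: [0.4, -0.1, 0.7]
opening: 0.006
finger_force: 0.0
```

```bash
cat >> m.py <<'E'
def rep(off,tipz,th=0):
    a=ax[2]-np.radians(th); st=sensors.get_state();Rm=Ro.from_quat(st['eef_rot']).as_matrix()
    yaw=np.degrees(np.arctan2(Rm[1,1],Rm[0,1]));want=np.degrees(a)+180
    tan=np.array([np.sin(a),-np.cos(a)])
    g=np.r_[ax[:2]+.11*np.array([np.cos(a),np.sin(a)])+off*tan,tipz+r.tip_extent]
    print('clock',st['clock'],'pos',st['tool_pos'].round(4),'turn',yaw-want,'shift',(Rm.T@(g-st['tool_pos'])*100).round(2),'F',np.round(st['contact_force'],1),'op',st['opening'],'tilt',Rm[:,2].round(4))
E
python3 -c "
from m import *
rep(.010,.150)"
```

```text
clock 2.6 pos [ 0.5458 -0.1724  0.2573] turn -1.3289725783873934 shift [-0.8  -2.01  8.82] F [ 0.4 -0.1  0.7] op 0.005980114893724769 tilt [-8.e-04  7.e-04 -1.e+00]
```

Call:
step_arm --steps '[[[-0.8, -2, 0], [0, 0, -1.3]], [[0, 0, 4], [0, 0, 0]], [[0, 0, 4.8], [0, 0, 0]], [[0, 0, 1], [0, 0, 0]], [[0, 0, 0], [0, 0, 0]]]'

```text
clock: 3.22
tool_pos: [0.5573, -0.1906, 0.1599]
eef_rot: [-0.089, 0.996, 0.0, -0.0]
contact_force: [-0.0, -0.7, 0.1]
opening: 0.005
finger_force: 0.0
```

Run:
```python
from m import *
rep(.010,.150)
t=snap('side','s2.png');a=t['img'][130:310,230:400]
cv2.imwrite('pics/s2c.png',cv2.resize(a,None,fx=3.3,fy=3.3,interpolation=3)[:,:,::-1])
```

```text
clock 3.225 pos [ 0.5573 -0.1906  0.1599] turn 0.02113263238462082 shift [ 0.07 -0.02 -0.91] F [-0.  -0.7  0.1] op 0.005396821353941511 tilt [-3.e-04  2.e-04 -1.e+00]
```

View pics/s2c.png

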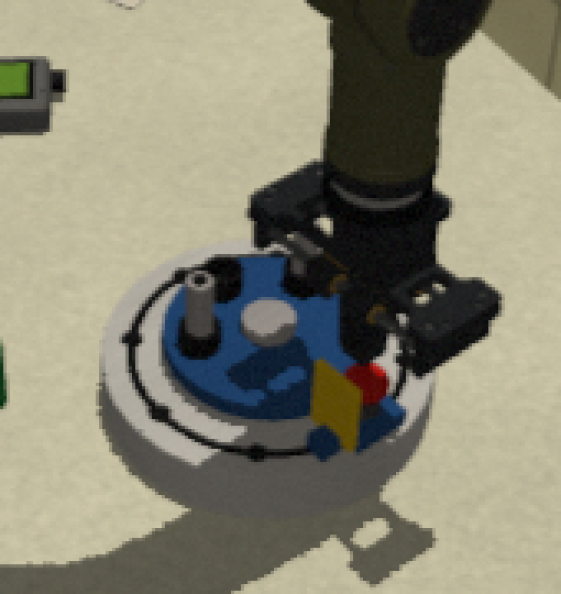

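The closed fingertips, at crop (360,345), are just above the red cap at (365,385) and clear of the plate and the sleeves. I'll press in now.

Call:
step_arm --steps '[[[0, 0, 2], [0, 0, 0]], [[0, 0, 1], [0, 0, 0]], [[0, 0, 0.4], [0, 0, 0]], [[0, 0, 0.4], [0, 0, 0]], [[0, 0, 0.4], [0, 0, 0]], [[0, 0, 0.2], [0, 0, 0]], [[0, 0, 0.2], [0, 0, 0]], [[0, 0, 0], [0, 0, 0]]]'

```text
clock: 4.28
tool_pos: [0.5579, -0.1908, 0.1147]
eef_rot: [-0.09, 0.996, -0.0, 0.001]
contact_force: [-0.4, 0.6, 7.2]
opening: 0.006
finger_force: 3.5
```

```bash
python3 -c "
from m import *
rep(.010,.095)"
```

```text
clock 4.275 pos [ 0.5579 -0.1908  0.1147] turn 0.06684571805709538 shift [0.12 0.02 0.07] F [-0.4  0.6  7.2] op 0.006126200124415791 tilt [ 1.9e-03 -4.0e-04 -1.0e+00]
```

Call:
step_arm --steps '[[[0, 0, 0.15], [0, 0, 0]], [[0, 0, 0.1], [0, 0, 0]], [[0, 0, 0], [0, 0, 0]]]'

```text
clock: 4.65
tool_pos: [0.5601, -0.1905, 0.1143]
eef_rot: [-0.09, 0.996, -0.001, 0.003]
contact_force: [-1.3, 1.4, 19.1]
opening: 0.006
finger_force: 9.2
```

Call:
step_arm --steps '[[[0.3, 0, 0], [0, 0, 0]], [[0.3, 0, 0], [0, 0, 0]], [[0.3, 0, 0], [0, 0, 0]], [[0.76, 0.14, 0], [0, 0, 4]], [[0.76, 0.14, 0], [0, 0, 4]], [[0, 0, 0], [0, 0, 0]]]'

```text
clock: 5.4
tool_pos: [0.5361, -0.1913, 0.1143]
eef_rot: [-0.02, 1.0, -0.0, 0.004]
contact_force: [-0.0, 1.6, 17.8]
opening: 0.006
finger_force: 9.1
```

Run:
```python
from m import *
rep(.017,.095,8)
t=snap('side','s3.png');a=t['img'][180:310,230:400]
cv2.imwrite('pics/s3c.png',cv2.resize(a,None,fx=3.3,fy=3.3,interpolation=3)[:,:,::-1])
```

```text
clock 5.4 pos [ 0.5361 -0.1913  0.1143] turn 0.05748727327254244 shift [ 0.19 -0.01  0.03] F [-0.   1.6 17.8] op 0.00562233816423155 tilt [ 8.1e-03 -7.0e-04 -1.0e+00]
```

View pics/s3c.png

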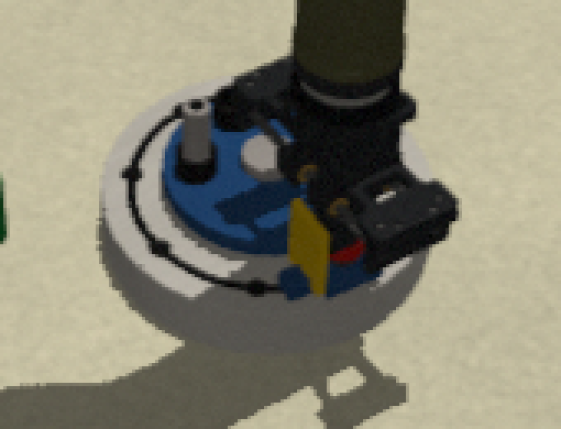

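The turntable is turning freely. The plate has moved left to crop (308,245) and the cap is still pressed under the finger. I'll go a bit further, then lift off the cap and push on the plate only.

Call:
step_arm --steps '[[[0.76, 0.14, 0], [0, 0, 4]], [[0.76, 0.14, 0], [0, 0, 4]], [[0.76, 0.14, 0], [0, 0, 4]], [[0, 0, 0], [0, 0, 0]], [[0, 0, -1.0], [0, 0, 0]], [[0, 0, -1.0], [0, 0, 0]], [[0, 0, 0], [0, 0, 0]]]'

```text
clock: 6.32
tool_pos: [0.5105, -0.1871, 0.1318]
eef_rot: [0.085, 0.996, -0.0, 0.001]
contact_force: [0.6, -0.1, 0.0]
opening: 0.005
finger_force: 0.0
```

Run:
```python
from m import *
rep(.017,.112,20)
t=snap('side','s4.png');a=t['img'][180:310,230:400]
cv2.imwrite('pics/s4c.png',cv2.resize(a,None,fx=3.3,fy=3.3,interpolation=3)[:,:,::-1])
```

```text
clock 6.325 pos [ 0.5105 -0.1871  0.1318] turn 0.05151393841552476 shift [-0.1   0.09  0.08] F [ 0.6 -0.1  0. ] op 0.004582391024678504 tilt [ 1.1e-03 -1.0e-04 -1.0e+00]
```

View pics/s4c.png

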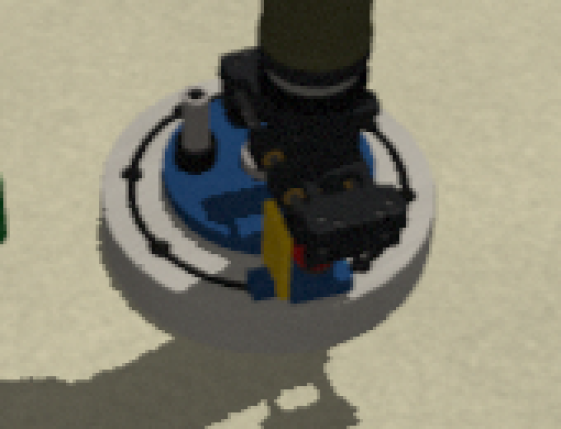

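The finger tip is now above the cap, which stays down, and it is still next to the plate at crop (277,250). I'll keep pushing on the plate.

Call:
step_arm --steps '[[[0.76, 0.15, 0], [0, 0, 4]], [[0.76, 0.15, 0], [0, 0, 4]], [[0.76, 0.15, 0], [0, 0, 4]], [[0.76, 0.15, 0], [0, 0, 4]], [[0.57, 0.11, 0], [0, 0, 3]], [[0.38, 0.07, 0], [0, 0, 2]], [[0.19, 0.03, 0], [0, 0, 1]], [[0, 0, 0], [0, 0, 0]]]'

```text
clock: 7.38
tool_pos: [0.4729, -0.1651, 0.1309]
eef_rot: [0.273, 0.962, 0.0, -0.001]
contact_force: [-0.2, 0.3, -0.6]
opening: 0.004
finger_force: 0.0
```

Run:
```python
from m import *
rep(.017,.112,42)
```

```text
clock 7.375 pos [ 0.4729 -0.1651  0.1309] turn 0.11622653672692707 shift [-0.16  0.07 -0.01] F [-0.2  0.3 -0.6] op 0.0039602083720516115 tilt [-1.5e-03  9.0e-04 -1.0e+00]
```

Call:
step_arm --steps '[[[0.1, 0.02, 0], [0, 0, 0.5]], [[0.1, 0.02, 0], [0, 0, 0.5]], [[0.1, 0.02, 0], [0, 0, 0.5]], [[0.1, 0.02, 0], [0, 0, 0.5]], [[0, 0, 0], [0, 0, 0]]]'

```text
clock: 8.0
tool_pos: [0.4707, -0.1631, 0.1312]
eef_rot: [0.29, 0.957, -0.0, 0.0]
contact_force: [0.0, 0.4, 0.2]
opening: 0.005
finger_force: 0.3
```

Call:
step_arm --steps '[[[0.1, 0.02, 0], [0, 0, 0.5]], [[0.1, 0.02, 0], [0, 0, 0.5]], [[0, 0, 0], [0, 0, 0]]]'

```text
clock: 8.38
tool_pos: [0.469, -0.1615, 0.1312]
eef_rot: [0.298, 0.954, 0.0, -0.0]
contact_force: [0.3, -0.8, -0.4]
opening: 0.008
finger_force: 0.3
```

Run:
```python
from m import *
rep(.017,.112,45)
t=snap('side','s5.png');a=t['img'][180:310,230:400]
cv2.imwrite('pics/s5c.png',cv2.resize(a,None,fx=3.3,fy=3.3,interpolation=3)[:,:,::-1])
```

```text
clock 8.375 pos [ 0.469  -0.1615  0.1312] turn 0.06205187637475973 shift [-0.11  0.07  0.02] F [ 0.3 -0.8 -0.4] op 0.007784145619696111 tilt [-1.e-04  1.e-04 -1.e+00]
```

View pics/s5c.png

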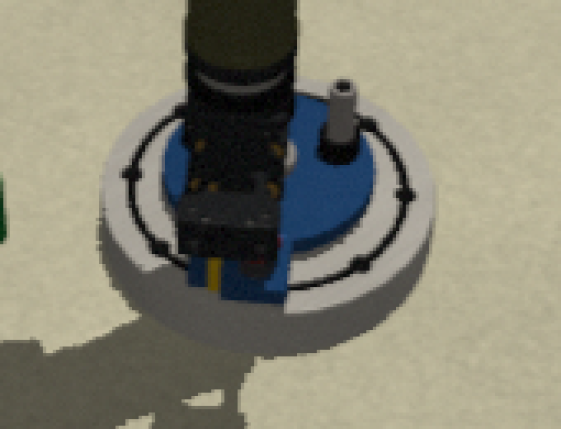

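The cap shows at crop (258,265) and the plate at (214,275). There is no stop force yet, so I'll keep easing forward.

Call:
step_arm --steps '[[[0.1, 0.02, 0], [0, 0, 0.5]], [[0.1, 0.02, 0], [0, 0, 0.5]], [[0, 0, 0], [0, 0, 0]]]'

```text
clock: 8.8
tool_pos: [0.4682, -0.1607, 0.1313]
eef_rot: [0.307, 0.952, -0.0, 0.001]
contact_force: [2.9, -3.6, -1.3]
opening: 0.0
finger_force: 1.7
```

Call:
step_arm --steps '[[[0.1, 0.02, 0], [0, 0, 0.5]], [[0.1, 0.02, 0], [0, 0, 0.5]], [[0, 0, 0], [0, 0, 0]]]'

```text
clock: 9.18
tool_pos: [0.4677, -0.1602, 0.1313]
eef_rot: [0.316, 0.949, -0.001, 0.002]
contact_force: [3.7, -6.8, -3.1]
opening: 0.004
finger_force: 3.3
```

Run:
```python
from m import *
rep(.017,.112,47)
t=load('side');n=mod(ax)[0]
for z in(.107,.095): u,v=pix(t,[*n,z]);print(((u-230)*3.3,(v-180)*3.3))
```

```text
clock 9.175 pos [ 0.4677 -0.1602  0.1313] turn -0.006469150364267762 shift [0.1  0.11 0.03] F [ 3.7 -6.8 -3.1] op 0.00408486715084983 tilt [ 0.0031 -0.0021 -1.    ]
(np.float64(257.5547926903923), np.float64(238.13749454297934))
(np.float64(257.14632757201554), np.float64(249.1197312667622))
```

The force rose to about 8 N against a stop, so the carousel seems locked. I'll back off the plate, lift and look.

Call:
step_arm --steps '[[[-0.4, 0, 0], [0, 0, 0]], [[-0.3, 0, 0], [0, 0, 0]], [[0, 0, -2], [0, 0, 0]], [[0, 0, -4], [0, 0, 0]], [[0, 0, -5], [0, 0, 0]], [[-4, 0, -4], [0, 0, 0]], [[-5, 0, 0], [0, 0, 0]], [[-5, 0, 0], [0, 0, 0]], [[-5, 0, 0], [0, 0, 0]], [[-5, 0, 0], [0, 0, 0]], [[0, 0, 0], [0, 0, 0]]]'

```text
clock: 10.55
tool_pos: [0.6654, -0.3074, 0.2789]
eef_rot: [0.316, 0.949, 0.0, -0.001]
contact_force: [-0.9, 0.0, -0.7]
opening: 0.006
finger_force: 0.0
```

Run:
```python
from m import *
t=snap('side','s6.png');s2=snap('top','t6.png')
a=cv2.resize(t['img'][170:310,230:400],None,fx=2.3,fy=3.3,interpolation=3)
b=cv2.resize(s2['img'][145:270,240:375],None,fx=2.9,fy=3.7,interpolation=3)
a=cv2.resize(a,(391,460));b=cv2.resize(b,(391,460))
cv2.imwrite('pics/c6.png',np.hstack([a,b])[:,:,::-1])
n=mod(ax)[0];print('next',n)
for s_,nm in((t,'side'),(s2,'top')):
    j=s_['img'].astype(int);m=(j[...,0]>70)&(j[...,0]>2.5*j[...,1])&(j[...,0]>2.5*j[...,2]);m[:170]=0;m[300:]=0
    v,u=np.nonzero(m);print(nm,len(u),u.mean(),v.mean(),v.min(),v.max(),[at(s_,u.mean(),v.mean(),z)[:2].round(4) for z in(.107,.0965)],[np.round(pix(s_,[*n,z]),1) for z in(.107,.0965)])
```

```text
next [ 0.4842839  -0.17120767]
side 134 307.2313432835821 252.62686567164178 247 258 [array([ 0.4818, -0.1716]), array([ 0.4868, -0.1634])] [array([308. , 252.2]), array([307.9, 255.1])]
top 174 342.14367816091954 233.22413793103448 226 240 [array([ 0.4826, -0.1697]), array([ 0.4829, -0.171 ])] [array([342.8, 232.5]), array([342.2, 232.7])]
```

View pics/c6.png

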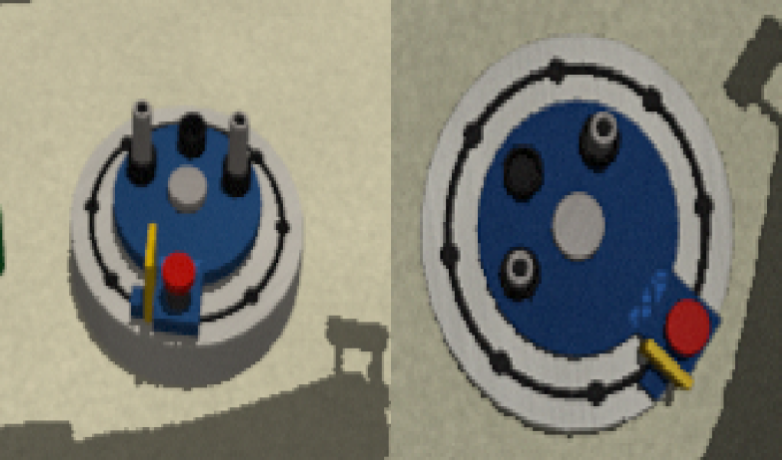

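Both views put the cap over the next hole. The side-view cap row is 252.6, against a prediction of 252.2 if it is up and 255.1 if it is down, so it has sprung up. Both sleeves are in their sockets and the robot is clear.

```bash
python3 -c "
from plant import finish_job
print(finish_job())"
```

```text
the job is handed in; nothing more can be done
None
```

I turned the carousel clockwise to the very next hole, where the plunger sprang up and locked it. Both steel sleeves are still in their sockets, the meter and box were not touched, and I handed the job in at about 10.7 s.

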